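# Stow the loose parts under the tray of the bench chest

## Task

Set up the bench chest for the next shift: pull both support bars right out, let the drop front down so that it lies level on them, and swing the cantilever tray up and over to the front until it stays there by itself. Then stow every V-block, hex nut, punch and chisel that lies loose on the bench beside the chest (two to four pieces in all) in the compartment underneath, and swing the tray back down until it is fully home. Leave the drop front down on its bars, the pliers and spanner in the tray, and the surface gauge beside the chest standing where it is.

Things in the scene. Friction and masses are not known exactly. Their poses are not given: they have to be found in the camera images.
- chest: fixed open-topped wooden bench chest, 180 mm deep (x), 376 wide (y); origin at the centre of its footprint on the bench, x from its front to its back (away from the robot), y to its left, z up. Its ends are shaped: 170 mm high near the front, sloping to 90 at the back; front board 83, back board 100 mm high. Place and yaw vary a little.
- compartment (a point): centre of the compartment's floor in the chest, 22 mm above the bench; axes as the chest. The compartment is 160 mm (x) by 300 mm (y) inside and open at the top when the tray is forward; when the tray is home its underside is 58 mm above this floor, so parts must lie in one layer.
- support_left (a joint): left slide-out support bar (wood, 20 mm wide, 30 mm high, in the front of the chest at its left end): 0 = pushed in, 0.085 m = right out toward the chest's -x; about 3 N of friction, stays where it is left. It starts somewhere between 0 and 20 mm.
- support_right (a joint): right slide-out support bar, the same, at the chest's right end.
- left_knob (a point): centre of the steel knob (22 mm diameter, 22 mm long, axis along the chest's x) on the left support bar; 50 mm in front of the bar's end, 63 mm above the bench. Pinch it across (along the chest's y) from above and pull to the chest's -x. A slender 40 mm stem joins it to the bar.
- right_knob (a point): the same on the right support bar.
- flap (a joint): drop front, a wooden panel 370 mm wide, 95 long, 14 thick, hinged along its lower edge. 0 = shut, leaning 12 degrees back past the vertical (rests so by its weight); 1.78 rad = level on the two support bars when they are out; without them it can drop farther, to 2.25. It falls by its weight to either side of upright (light damping). Shut, it stands in the tray's way.
- flap_handle (a point): middle of the round steel bar handle (9 mm diameter, 110 long, parallel to the hinge) beyond the flap's free edge, 134 mm from the hinge axis, 34 mm of clear gap to the panel. Shut: on top, 216 mm above the bench; level: in front, 85 mm above it. Pinched from above across the bar (along the chest's x) it turns between the fingers as the flap swings down to the front.
- flap_hinge (a point): middle of the flap's hinge axis (along the chest's y), 97 mm in front of the chest's origin and 85 mm above the bench.
- tray (a joint): cantilever tray on parallel arms: 0 = home over the compartment, 2.27 rad = forward over the flap. It stays level; at value q it is displaced, in the chest frame, by dx = 0.1(cos(0.262+q)-0.966), dz = 0.1(sin(0.262+q)-0.259): up, then 178 mm forward, ending 31 mm up. Past q = 1.31 its weight carries it on to its stop, where it stays; before that it falls back home. Lifting takes about 10 N.
- tray_handle (a point): middle of the tray's round steel bar handle (9 mm diameter, 110 mm long, along the chest's y) above the middle of the tray; home: on the chest's centre, 150 mm above the bench, 66 mm above the tray's floor. Pinch it from above across the bar (along the chest's x).
- tray_floor (a point): centre of the tray's inner floor; green sheet-steel tray 140 mm (x) by 280 mm (y) by 32 mm high; axes as the chest.
- v_block_1: grey steel V-block 45 (x) x 55 (y) x 38 mm high, V groove upward along its x; origin at the centre of its underside; 0.55 kg; grip its 55 mm wide sides (along its y). May be absent.
- v_block_2: second V-block, the same. May be absent.
- nut_1: dark hex nut, 30 mm across flats (along its x), 34 mm across corners (y), 20 mm high, lying flat; origin at the centre of its underside. May be absent.
- nut_2: grey hex nut, 27 mm across flats (along its x), 31 mm across corners (y), 20 mm high; origin at the centre of its underside. May be absent.
- centre_punch: dark centre punch 112 mm long (its y), 13 mm thick, lying flat; origin under its middle. May be absent.
- chisel_1: dark cold chisel 162 mm long (its y), 19 mm wide, 18 mm high, lying flat; origin under its middle. May be absent.
- pliers: pliers 180 x 50 x 11 mm, lying along the chest's y in the front half of the tray; they travel with the tray.
- spanner_1: spanner 204 x 39 x 8 mm, lying along the chest's y in the rear half of the tray; it travels with the tray.
- surface_gauge: bystander: surface gauge, 195 mm high upright post with a needle on a 55 x 70 mm base, standing on the bench near the chest's right rear corner; origin at the centre of its underside.
Not all that is in view belongs to the job. What is shaped like the v_block_2 but green or pink is not meant.

How it is judged (in metres and radians):
On the way, in this order (a step that is already met when the one before it is completed fails the run):
1. both support bars are pulled right out (within 10 mm of their stops) (value of joint each of support_left, support_right above 0.075 m), for 0.2 s.
2. the drop front lies level on the two bars (within about 4.5 degrees) (all of step 1 and value of joint flap between 1.7 and 1.86 rad), for 0.3 s.
3. the tray is fully forward over the flap, on its stop (within 0.12 rad) (value of joint tray above 2.15 rad and value of joint flap between 1.7 and 1.86 rad), for 0.3 s.
4. every loose part lies in the compartment while the tray is forward (value of joint tray above 2.1 rad and x of v_block_1 in the frame of compartment between -0.085 and 0.085 m and y of v_block_1 in the frame of compartment between -0.155 and 0.155 m and z of each of v_block_1, v_block_2, nut_1, nut_2, centre_punch, chisel_1 in the frame of compartment below 0.05 m and x of v_block_2 in the frame of compartment between -0.085 and 0.085 m and y of v_block_2 in the frame of compartment between -0.155 and 0.155 m and x of nut_1 in the frame of compartment between -0.085 and 0.085 m and y of nut_1 in the frame of compartment between -0.155 and 0.155 m and x of nut_2 in the frame of compartment between -0.085 and 0.085 m and y of nut_2 in the frame of compartment between -0.155 and 0.155 m and x of centre_punch in the frame of compartment between -0.085 and 0.085 m and y of centre_punch in the frame of compartment between -0.155 and 0.155 m and x of chisel_1 in the frame of compartment between -0.085 and 0.085 m and y of chisel_1 in the frame of compartment between -0.155 and 0.155 m), for 0.2 s.
5. the tray is back down, fully home (within 0.06 rad, about 6 mm) (value of joint tray below 0.06 rad), for 0.2 s.
At the end, for the whole second after the job is handed in: Every loose V-block, nut, punch and chisel lies at rest within the compartment's walls; tray home (under 0.06 rad) with pliers and spanner still in it; both support bars out (over 75 of 85 mm); drop front level on them (1.70 to 1.86 rad) (all of step 2 and value of joint tray below 0.06 rad and x of v_block_1 in the frame of compartment between -0.085 and 0.085 m and y of v_block_1 in the frame of compartment between -0.155 and 0.155 m and z of each of v_block_1, v_block_2, nut_1, nut_2, centre_punch, chisel_1 in the frame of compartment below 0.05 m and linear speed of each of v_block_1, v_block_2, nut_1, nut_2, centre_punch, chisel_1 below 0.03 m/s and x of v_block_2 in the frame of compartment between -0.085 and 0.085 m and y of v_block_2 in the frame of compartment between -0.155 and 0.155 m and x of nut_1 in the frame of compartment between -0.085 and 0.085 m and y of nut_1 in the frame of compartment between -0.155 and 0.155 m and x of nut_2 in the frame of compartment between -0.085 and 0.085 m and y of nut_2 in the frame of compartment between -0.155 and 0.155 m and x of centre_punch in the frame of compartment between -0.085 and 0.085 m and y of centre_punch in the frame of compartment between -0.155 and 0.155 m and x of chisel_1 in the frame of compartment between -0.085 and 0.085 m and y of chisel_1 in the frame of compartment between -0.155 and 0.155 m and x of pliers in the frame of tray_floor between -0.07 and 0.07 m and y of pliers in the frame of tray_floor between -0.14 and 0.14 m and z of pliers in the frame of tray_floor between -0.03 and 0.03 m and x of spanner_1 in the frame of tray_floor between -0.07 and 0.07 m and y of spanner_1 in the frame of tray_floor between -0.14 and 0.14 m and z of spanner_1 in the frame of tray_floor between -0.03 and 0.03 m); the robot touches nothing.
It fails at once if the surface gauge is knocked over or pushed away (tilted beyond 0.5 rad or moved more than 60 mm) (angle between surface_gauge's own z axis and vertical above 0.5 rad or distance of surface_gauge from where it was at the start of the episode above 0.06 m).
Of v_block_1, v_block_2, nut_1, nut_2, centre_punch, chisel_1 only 2 to 4 are there at a start; the rules pass over those that are not, and their reading is None.
At some moment in a run one of v_block_1, v_block_2, nut_1, nut_2, centre_punch, chisel_1 may be knocked a few centimetres aside while the robot is not near it.
Once in a run the grip may slacken for a moment while it holds something.
It also fails if it takes over 210 s, if anything falls off the work surface, if the arm or the gripper's body presses on something with over 40 N, if the wrist force passes 120 N, or if a joint passes its speed limit or range.

## Robot

A 6-joint arm with a two-finger parallel gripper is mounted at the origin on a cart in front of the work surface, level with it; the furniture and walls round the work are solid. World frame = base frame: x ahead of the robot, y to its left, z up, the work surface at z = 0. Lengths are in m, angles in degrees, forces in N, time in s.
With the tool pointing down it reaches from about 0.4 to 0.825 m from the base axis. Payload 7 kg.
Tool frame: the origin (TCP) lies midway between the tips of the shut fingers; the grasp point (between the pads) lies 19 mm behind it; z points along the fingers, y is the line along which they close (so a half turn about z gives the same grasp; the last joint's range is limited). The gripper opens to 88 mm and grips with 3 to 60 N. Pads are 19 mm wide; open, the fingers measure 130 mm over their backs; the gripper's body (78 mm by 193 mm) begins 47 mm behind the grasp point.
Start: joints at [83.371, 20.546, 0.682, 0, -70.136, -16.507], TCP at [0.265, 0.621, 0.227] pointing down, gripper open.
Joint ranges: [-176.03, 176.03], [-82.01, 121.73], [-58.28, 71.71], [-173.87, 95.51], [-174.79, -0.11], [-173.66, 173.66]. Speed limits (degrees/s): [136.94, 136.94, 172.46, 180, 180, 180].

## Interface

Orientations are given as [roll, pitch, yaw] about the fixed x, y, z axes, in that order (R = Rz(yaw) Ry(pitch) Rx(roll)).
In Python, from plant import r gives the robot as it stands.
- The arm moves only by the tool drive_tool, never from a script. Its argument "commands" is a list of rows, each an object of numbers: "hand": the closure, from 0 (fully open) to 1 (shut); "tx", "ty", "tz": the shift along the world's x, y, z scaled (see below); "turn": the turn about the world's z scaled (see below). A call has 1 to 10 rows; each row is the pose to reach, as a shift and turn from the pose commanded when the call began; what a row does not reach only later rows make up. The controller multiplies each number of a shift by 0.6 m and each number of a turn by 90 degrees. A row lasts 1/10 s, in which the tool goes at most 50 mm and 8.59 degrees, less where a joint would pass 70% of its speed; a pose out of reach is approached as far as the arm can. A call with a number of a shift or a turn outside -1 to 1 is refused whole. A call with a gripper value outside its range is refused whole. The fingers move at their own pace and stop on an object; "grip_force" is the grip in N (left out, the last holds). Time passes only in rows, so rows that repeat a pose let the fingers close. It gives the time, the measured TCP pose, the force, the opening and the grip force at its end, in the units of the state.
- r.get_state(): the state, without advancing time (a new reading comes with each control period).
- r.capture(name): name is "side" or "top" or "wrist"; returns a dict with "frame" (384x512x3 uint8, red, green, blue), "fx", "fy", "cx", "cy" (pixels), "D" ([k1, k2, p1, p2, k3] as OpenCV has them; the pictures are not rectified), "world_from_camera" (4x4, takes a point from camera to world coordinates); the wrist camera has in their place "T_tool_cam" (4x4, takes a point from camera to tool coordinates, whose origin is the TCP and whose axes are the flange's). Camera axes: x right, y down, z forward; pixel columns grow to the right and rows downward; lengths in m; the calibration is good to about 2 mm. A picture is of the moment at which its call begins: read the wrist's pose just before it. There is no depth.
- r.close_job(): hands the job in; it is judged then, once.
Trained networks look in the newest picture that a camera, given by its name, has taken for a name from the list of things; names that differ only in an ending like _2 or _b are one class to them, and where a whole thing is asked for, a point or a joint stands for the part that bears it (a point fixed in the world has none). Each returns a list of dicts, best first, with "score" (0 to 1); they miss things now and then, are a little off and sometimes report something else, mostly with a low value. They report only what shows in the picture. A call takes as long as a camera call. They do not tell look-alikes from the thing itself.
- r.trace(label, camera): "pixels" (384x512 bool, what is visible of it) and "extent" ([left, top, right, bottom] in pixels, round what is visible of it).
The state is a dict: "time_s": time; "joints": joint angles; "qd": joint speeds; "joint_torque": joint torques, N m; "tcp_pos": TCP position; "eef_rot": TCP orientation; "contact_force": force on the tool from outside, world axes, zero at the start; "moment": the same for the moment, N m; "gripper_width": finger opening in m; "gripper_force": force on a finger pad.
Only numpy, scipy, OpenCV 4.12 (cv2) and the standard library are available. Lean on these libraries where they do the work, as an engineer would, in place of code of your own. Each camera call takes 0.05 s, during which the arm holds its last target. There are 200 camera calls.

## Working session

There is one attempt and no reset: what is moved stays moved. The work goes in short steps, Python scripts to look and compute and a tool call to move; the robot and the scene stay as the last step left them, time stands still between calls to the robot, and variables do not carry over. Pictures are saved under pics/ and viewed, at most 14 in all, crops included, and the job is handed in when it is done.

Besides the shell and the picture viewer there is one more tool, called after "Emit:" as name([rows], argument=value, ...), one row to a line, values as JSON. drive_tool: Moves the arm, as the interface text tells. Its arguments: {"type":"object","properties":{"commands":{"type":"array"},"grip_force":{"type":"number"}},"required":["commands"]}

```bash
ls; mkdir -p pics; cat > h.py <<'E'
import numpy as np, cv2
from plant import r
from scipy.spatial.transform import Rotation as R
def cap(n):
    s=r.get_state(); c=r.capture(n)
    if n=='wrist':
        T=np.eye(4);T[:3,3]=s['tcp_pos'];T[:3,:3]=R.from_euler('xyz',s['eef_rot'],degrees=True).as_matrix()
        c['world_from_camera']=T@np.array(c['T_tool_cam'])
    return c
def K(c): return np.array([[c['fx'],0,c['cx']],[0,c['fy'],c['cy']],[0,0,1.]])
def px2w(c,uv,z):
    p=cv2.undistortPoints(np.array(uv,float).reshape(-1,1,2),K(c),np.array(c['D'],float)).reshape(-1,2)
    T=np.array(c['world_from_camera']);d=np.c_[p,np.ones(len(p))]@T[:3,:3].T
    return T[:3,3]+d*((z-T[2,3])/d[:,2])[:,None]
def w2px(c,P):
    T=np.linalg.inv(np.array(c['world_from_camera']));rv=cv2.Rodrigues(T[:3,:3])[0]
    return cv2.projectPoints(np.array(P,float).reshape(-1,1,3),rv,T[:3,3],K(c),np.array(c['D'],float))[0].reshape(-1,2)
def save(c,n): cv2.imwrite('pics/%s.png'%n,c['frame'][...,::-1])
E
python3 - <<'E'
from h import *
print(r.get_state())
for n in('top','side'):
    c=cap(n);save(c,n+'0');print(n,np.array(c['world_from_camera']).round(3).tolist(),c['fx'])
    for l in['chest','flap_handle','tray_handle','left_knob','right_knob','v_block_1','nut_1','nut_2','centre_punch','chisel_1','surface_gauge']:
        for d in r.trace(l,n)[:4]:
            ys,xs=np.nonzero(d['pixels']);
            print(l,round(d['score'],2),d['extent'],(xs.mean().round(1),ys.mean().round(1)),c['frame'][ys,xs].mean(0).round() )
E
```

```text
pics
{'time_s': 0.0, 'joints': array([ 8.33729445e+01,  2.05907061e+01,  6.33670719e-01, -2.14607236e-02,
       -7.01369176e+01, -1.65073525e+01]), 'qd': array([ 0.00629984,  0.08409436, -0.08475792,  0.0104509 ,  0.01312327,
       -0.0093228 ]), 'joint_torque': array([-2.69040044e-05, -5.82719100e+01,  2.93063825e+01,  6.99740812e+00,
        6.98815507e-03, -1.63716059e-04]), 'tcp_pos': array([0.2650185 , 0.62025195, 0.22562593]), 'eef_rot': array([ 1.79904187e+02, -7.35544370e-03, -2.31417102e+01]), 'contact_force': array([-0.00814368,  0.57983766, -0.15486201]), 'moment': array([0.03941702, 0.01559134, 0.02607157]), 'gripper_force': 0.0, 'gripper_width': 0.08743892093386743}
top [[-0.024, -0.996, 0.083, 0.437], [-1.0, 0.025, 0.008, -0.011], [-0.01, -0.083, -0.997, 1.358], [0.0, 0.0, 0.0, 1.0]] 392.95155742436395
chest 0.83 [186.3, 122.7, 308.6, 204.8] (np.float64(246.7), np.float64(158.0)) [145. 138. 109.]
flap_handle 0.64 [183.2, 168.4, 305.6, 188.0] (np.float64(245.0), np.float64(178.6)) [159. 122.  94.]
tray_handle 0.64 [204.6, 126.8, 293.5, 177.5] (np.float64(247.1), np.flo
[... 2332 characters left out ...]
. 125. 117.]
nut_2 0.55 [266.8, 311.1, 281.7, 324.9] (np.float64(272.3), np.float64(318.2)) [79. 79. 81.]
nut_2 0.36 [280.4, 189.9, 338.1, 225.7] (np.float64(306.3), np.float64(203.3)) [76. 96. 84.]
nut_2 0.31 [257.6, 241.7, 285.1, 252.9] (np.float64(270.7), np.float64(248.3)) [135. 125. 117.]
centre_punch 0.51 [279.5, 186.1, 335.8, 224.1] (np.float64(306.3), np.float64(203.2)) [74. 94. 82.]
centre_punch 0.29 [265.0, 313.5, 284.7, 325.0] (np.float64(271.9), np.float64(318.1)) [80. 80. 82.]
centre_punch 0.29 [317.4, 235.6, 355.9, 289.1] (np.float64(337.4), np.float64(269.2)) [111. 106. 100.]
surface_gauge 0.9 [317.2, 216.7, 352.5, 288.4] (np.float64(338.3), np.float64(266.9)) [109. 105.  99.]
```

```bash
python3 - <<'E'
import cv2
i=cv2.imread('pics/top0.png')[100:270,160:400];cv2.imwrite('pics/top0c.png',cv2.resize(i,None,fx=3.3,fy=3.3,interpolation=cv2.INTER_CUBIC))
i=cv2.imread('pics/side0.png')[150:360,180:380];cv2.imwrite('pics/side0c.png',cv2.resize(i,None,fx=2.8,fy=2.8,interpolation=cv2.INTER_CUBIC))
E
```

```text
(no output)
```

View pics/top0c.png

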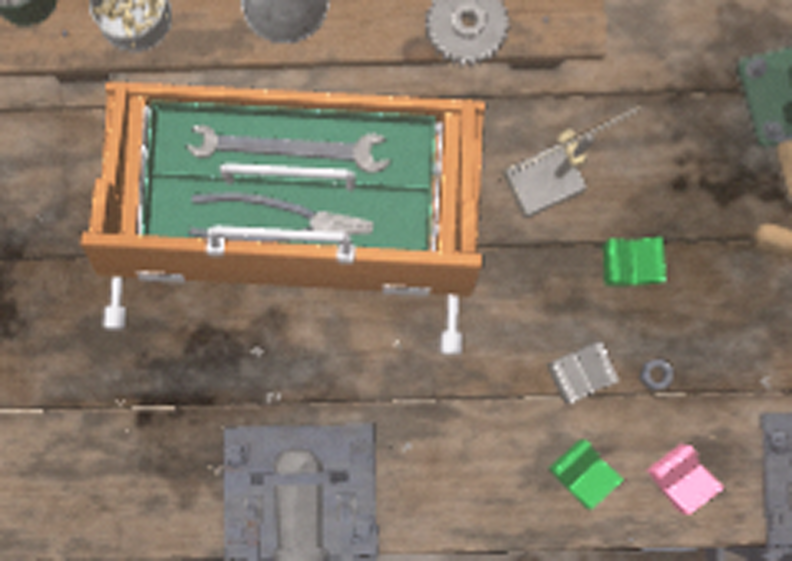

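View pics/side0c.png

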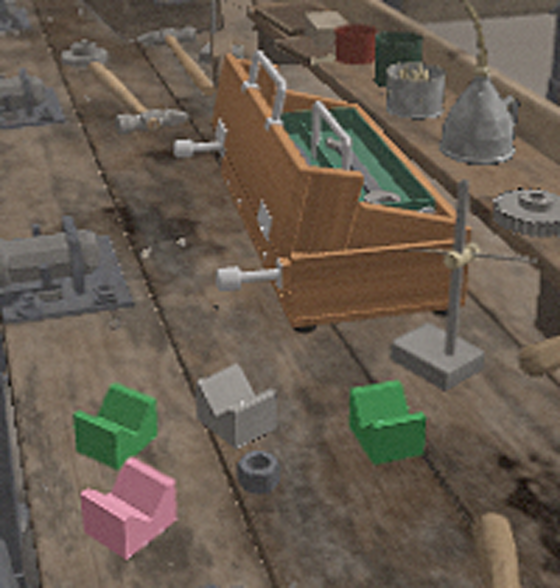

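```bash
python3 - <<'E'
from h import *
c=cap('top')
f=lambda pts,z:px2w(c,[(x/3.3+160,y/3.3+100) for x,y in pts],z).round(4).tolist()
print('knobs',f([(115,317),(452,343)],.067))
print('tray',f([(225,170),(350,178)],.152))
print('flap',f([(212,234),(348,241)],.218))
print('back corners',f([(108,88),(485,105)],.09))
print('vb',f([(585,372)],.036),'nut',f([(657,374)],.02))
print('gauge',f([(545,182)],.02))
i=cv2.resize(c['frame'],None,fx=1.5,fy=1.5)[...,::-1];cv2.imwrite('pics/topfull.png',i)
E
```

```text
knobs [[0.5394, 0.2158, 0.067], [0.5052, -0.1201, 0.067]]
tray [[0.6691, 0.0956, 0.152], [0.6584, -0.022, 0.152]]
flap [[0.5992, 0.1023, 0.218], [0.5899, -0.0182, 0.218]]
back corners [[0.767, 0.2166, 0.09], [0.7397, -0.1585, 0.09]]
vb [[0.4739, -0.257, 0.036]] nut [[0.4704, -0.3341, 0.02]]
gauge [[0.6732, -0.2263, 0.02]]
```

View pics/topfull.png

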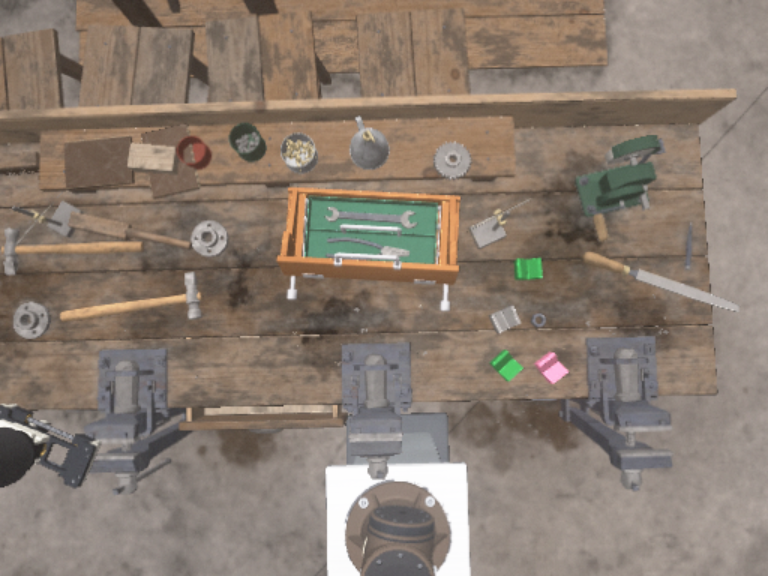

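Emit:
drive_tool([
  {"tx": 0.39,"ty": -0.673,"tz": 0,"turn": 0.208,"hand": 0.3},
  {"tx": 0.39,"ty": -0.673,"tz": 0,"turn": 0.208,"hand": 0.3},
  {"tx": 0.39,"ty": -0.673,"tz": 0,"turn": 0.208,"hand": 0.3},
  {"tx": 0.39,"ty": -0.673,"tz": 0,"turn": 0.208,"hand": 0.3},
  {"tx": 0.39,"ty": -0.673,"tz": 0,"turn": 0.208,"hand": 0.3},
  {"tx": 0.39,"ty": -0.673,"tz": 0,"turn": 0.208,"hand": 0.3},
  {"tx": 0.39,"ty": -0.673,"tz": 0,"turn": 0.208,"hand": 0.3},
  {"tx": 0.39,"ty": -0.673,"tz": 0,"turn": 0.208,"hand": 0.3},
  {"tx": 0.39,"ty": -0.673,"tz": 0,"turn": 0.208,"hand": 0.3},
  {"tx": 0.39,"ty": -0.673,"tz": 0,"turn": 0.208,"hand": 0.3},
])

```text
time_s: 2.25
tcp_pos: [0.5005, 0.2135, 0.2269]
eef_rot: [180.0, -0.0, -4.6]
contact_force: [0.2, 0.3, -0.2]
gripper_width: 0.0615
gripper_force: 0.0
```

```bash
python3 - <<'E'
from h import *
c=cap('wrist');save(c,'w1')
print(np.array(c['T_tool_cam']).round(3).tolist(),c['fx'],r.get_state()['gripper_width'])
for d in r.trace('left_knob','wrist')[:3]:
    e=d['extent'];print(d['score'],e,px2w(c,[((e[0]+e[2])/2,(e[1]+e[3])/2)],.068))
print(w2px(c,[[.535,.216,.07]]))
E
```

```text
[[-0.001, -0.952, -0.308, 0.085], [1.0, -0.001, -0.001, -0.0], [0.0, -0.308, 0.952, -0.158], [0.0, 0.0, 0.0, 1.0]] 264.68347265667813 0.06126724672931232
0.76 [233.6, 114.0, 253.6, 161.3] [[0.55316048 0.21811103 0.068     ]]
[[246.67583871 153.1416889 ]]
```

View pics/w1.png

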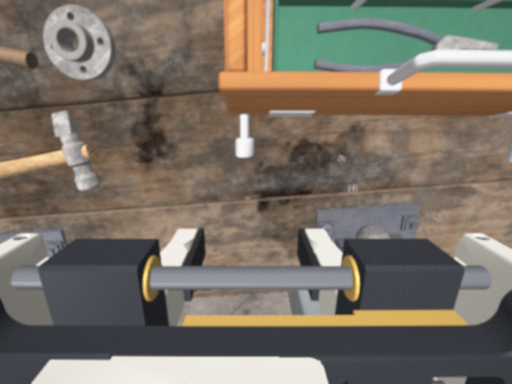

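```bash
python3 - <<'E'
from h import *
c=cap('wrist')
print(px2w(c,[(244.5,147)],.068),px2w(c,[(244.5,157),(244.5,137)],.07))
E
```

```text
[[0.54184626 0.2191549  0.068     ]] [[0.53028389 0.22013453 0.07      ]
 [0.55368121 0.21805824 0.07      ]]
```

Emit:
drive_tool([
  {"tx": 0.055,"ty": 0.005,"tz": -0.08},
  {"tx": 0.055,"ty": 0.005,"tz": -0.16},
  {"tx": 0.055,"ty": 0.005,"tz": -0.22},
  {"tx": 0.055,"ty": 0.005,"tz": -0.26},
  {"tx": 0.055,"ty": 0.005,"tz": -0.292},
  {"tx": 0.055,"ty": 0.005,"tz": -0.292},
  {"tx": 0.055,"ty": 0.005,"tz": -0.292,"hand": 1},
  {"tx": 0.055,"ty": 0.005,"tz": -0.292,"hand": 1},
  {"tx": 0.055,"ty": 0.005,"tz": -0.292,"hand": 1},
  {"tx": 0.055,"ty": 0.005,"tz": -0.292,"hand": 1},
], grip_force=30)

```text
invalid input
```

Emit:
drive_tool([
  {"tx": 0.055,"ty": 0.005,"tz": -0.08,"turn": 0,"hand": 0.3},
  {"tx": 0.055,"ty": 0.005,"tz": -0.16,"turn": 0,"hand": 0.3},
  {"tx": 0.055,"ty": 0.005,"tz": -0.22,"turn": 0,"hand": 0.3},
  {"tx": 0.055,"ty": 0.005,"tz": -0.26,"turn": 0,"hand": 0.3},
  {"tx": 0.055,"ty": 0.005,"tz": -0.292,"turn": 0,"hand": 0.3},
  {"tx": 0.055,"ty": 0.005,"tz": -0.292,"turn": 0,"hand": 0.3},
  {"tx": 0.055,"ty": 0.005,"tz": -0.292,"turn": 0,"hand": 1},
  {"tx": 0.055,"ty": 0.005,"tz": -0.292,"turn": 0,"hand": 1},
  {"tx": 0.055,"ty": 0.005,"tz": -0.292,"turn": 0,"hand": 1},
  {"tx": 0.055,"ty": 0.005,"tz": -0.292,"turn": 0,"hand": 1},
], grip_force=30)

```text
time_s: 3.4
tcp_pos: [0.5327, 0.2204, 0.0525]
eef_rot: [-179.9, -0.1, -4.4]
contact_force: [1.4, -1.1, 0.5]
gripper_width: 0.0349
gripper_force: 0.0
```

Emit:
drive_tool([
  {"tx": 0,"ty": 0,"tz": 0,"turn": 0,"hand": 1},
  {"tx": 0,"ty": 0,"tz": 0,"turn": 0,"hand": 1},
  {"tx": 0,"ty": 0,"tz": 0,"turn": 0,"hand": 1},
  {"tx": -0.025,"ty": 0.002,"tz": 0,"turn": 0,"hand": 1},
  {"tx": -0.05,"ty": 0.004,"tz": 0,"turn": 0,"hand": 1},
  {"tx": -0.075,"ty": 0.006,"tz": 0,"turn": 0,"hand": 1},
  {"tx": -0.1,"ty": 0.008,"tz": 0,"turn": 0,"hand": 1},
  {"tx": -0.12,"ty": 0.01,"tz": 0,"turn": 0,"hand": 1},
  {"tx": -0.135,"ty": 0.011,"tz": 0,"turn": 0,"hand": 1},
  {"tx": -0.135,"ty": 0.011,"tz": 0,"turn": 0,"hand": 1},
])

```text
time_s: 4.4
tcp_pos: [0.4493, 0.2267, 0.0517]
eef_rot: [-180.0, 0.0, -4.4]
contact_force: [-2.3, -0.6, 7.8]
gripper_width: 0.021
gripper_force: 30.0
```

Emit:
drive_tool([
  {"tx": -0.006,"ty": 0,"tz": 0,"turn": 0,"hand": 1},
  {"tx": -0.012,"ty": 0.001,"tz": 0,"turn": 0,"hand": 1},
  {"tx": -0.018,"ty": 0.001,"tz": 0,"turn": 0,"hand": 1},
  {"tx": -0.018,"ty": 0.001,"tz": 0,"turn": 0,"hand": 1},
])

```text
time_s: 4.8
tcp_pos: [0.4458, 0.2273, 0.0528]
eef_rot: [-179.9, -0.5, -4.2]
contact_force: [39.8, -17.7, -9.8]
gripper_width: 0.0207
gripper_force: 29.9
```

Emit:
drive_tool([
  {"tx": 0.012,"ty": -0.001,"tz": 0,"turn": 0,"hand": 0.3},
  {"tx": 0.012,"ty": -0.001,"tz": 0,"turn": 0,"hand": 0.3},
  {"tx": 0.012,"ty": -0.001,"tz": 0,"turn": 0,"hand": 0.3},
  {"tx": 0.012,"ty": -0.001,"tz": 0,"turn": 0,"hand": 0.3},
  {"tx": 0.012,"ty": -0.001,"tz": 0.08,"turn": 0,"hand": 0.3},
  {"tx": 0.012,"ty": -0.001,"tz": 0.16,"turn": 0,"hand": 0.3},
  {"tx": 0.06,"ty": -0.08,"tz": 0.2,"turn": 0,"hand": 0.3},
  {"tx": 0.06,"ty": -0.16,"tz": 0.2,"turn": 0,"hand": 0.3},
  {"tx": 0.06,"ty": -0.24,"tz": 0.2,"turn": 0,"hand": 0.3},
  {"tx": 0.06,"ty": -0.32,"tz": 0.2,"turn": 0,"hand": 0.3},
])

```text
time_s: 5.8
tcp_pos: [0.4757, 0.0365, 0.1716]
eef_rot: [-180.0, -0.0, -4.3]
contact_force: [0.6, -0.1, -0.5]
gripper_width: 0.0609
gripper_force: 0.0
```

Emit:
drive_tool([
  {"tx": 0.02,"ty": -0.08,"tz": 0.06,"turn": 0,"hand": 0.3},
  {"tx": 0.02,"ty": -0.16,"tz": 0.1,"turn": 0,"hand": 0.3},
  {"tx": 0.02,"ty": -0.256,"tz": 0.1,"turn": 0,"hand": 0.3},
  {"tx": 0.02,"ty": -0.256,"tz": 0.1,"turn": 0,"hand": 0.3},
  {"tx": 0.02,"ty": -0.256,"tz": 0.1,"turn": 0,"hand": 0.3},
])

```text
time_s: 6.3
tcp_pos: [0.4878, -0.1179, 0.2315]
eef_rot: [-180.0, 0.0, -4.6]
contact_force: [0.1, 0.4, 0.0]
gripper_width: 0.0613
gripper_force: 0.0
```

```bash
python3 - <<'E'
from h import *
print(r.get_state()['tcp_pos'])
c=cap('wrist');save(c,'w2')
for d in r.trace('right_knob','wrist')[:3]:
    e=d['extent'];print(d['score'],e,px2w(c,[((e[0]+e[2])/2,e[3]-1)],.069))
c=cap('top')
for l in('left_knob','flap_handle','tray_handle'):
  for d in r.trace(l,'top')[:2]:
    e=d['extent'];print(l,d['score'],e,px2w(c,[((e[0]+e[2])/2,e[3]-1)],.069))
E
```

```text
[ 0.48783843 -0.11785183  0.23145248]
0.91 [234.3, 130.4, 257.1, 173.8] [[ 0.49720399 -0.11183553  0.069     ]]
left_knob 0.48 [202.3, 133.8, 295.2, 175.6] [[0.60598181 0.03620976 0.069     ]]
left_knob 0.44 [192.2, 183.0, 200.4, 193.6] [[0.55060202 0.21055395 0.069     ]]
flap_handle 0.74 [184.0, 168.2, 294.9, 182.2] [[0.58481893 0.06738373 0.069     ]]
tray_handle 0.92 [203.4, 127.5, 293.1, 175.3] [[0.60702245 0.03784099 0.069     ]]
```

View pics/w2.png

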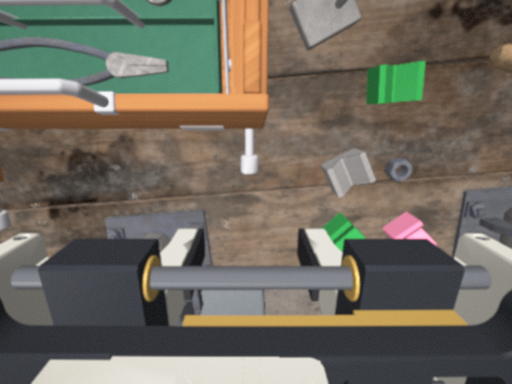

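Emit:
drive_tool([
  {"tx": 0.021,"ty": 0.004,"tz": -0.08,"turn": 0,"hand": 0.3},
  {"tx": 0.021,"ty": 0.004,"tz": -0.16,"turn": 0,"hand": 0.3},
  {"tx": 0.021,"ty": 0.004,"tz": -0.23,"turn": 0,"hand": 0.3},
  {"tx": 0.021,"ty": 0.004,"tz": -0.27,"turn": 0,"hand": 0.3},
  {"tx": 0.021,"ty": 0.004,"tz": -0.298,"turn": 0,"hand": 0.3},
  {"tx": 0.021,"ty": 0.004,"tz": -0.298,"turn": 0,"hand": 1},
  {"tx": 0.021,"ty": 0.004,"tz": -0.298,"turn": 0,"hand": 1},
  {"tx": 0.021,"ty": 0.004,"tz": -0.298,"turn": 0,"hand": 1},
  {"tx": 0.021,"ty": 0.004,"tz": -0.298,"turn": 0,"hand": 1},
  {"tx": 0.021,"ty": 0.004,"tz": -0.298,"turn": 0,"hand": 1},
])

```text
time_s: 7.6
tcp_pos: [0.5016, -0.1137, 0.0535]
eef_rot: [180.0, -0.1, -4.4]
contact_force: [1.0, -17.4, 0.1]
gripper_width: 0.027
gripper_force: 9.1
```

Emit:
drive_tool([
  {"tx": 0,"ty": 0,"tz": 0,"turn": 0,"hand": 1},
  {"tx": 0,"ty": 0,"tz": 0,"turn": 0,"hand": 1},
  {"tx": -0.02,"ty": 0.0015,"tz": 0,"turn": 0,"hand": 1},
  {"tx": -0.04,"ty": 0.003,"tz": 0,"turn": 0,"hand": 1},
  {"tx": -0.06,"ty": 0.0045,"tz": 0,"turn": 0,"hand": 1},
  {"tx": -0.08,"ty": 0.006,"tz": 0,"turn": 0,"hand": 1},
  {"tx": -0.1,"ty": 0.0075,"tz": 0,"turn": 0,"hand": 1},
  {"tx": -0.115,"ty": 0.009,"tz": 0,"turn": 0,"hand": 1},
  {"tx": -0.125,"ty": 0.0095,"tz": 0,"turn": 0,"hand": 1},
  {"tx": -0.125,"ty": 0.0095,"tz": 0,"turn": 0,"hand": 1},
])

```text
time_s: 8.6
tcp_pos: [0.4243, -0.1101, 0.0534]
eef_rot: [179.8, 0.1, -4.4]
contact_force: [-4.3, -16.7, 6.8]
gripper_width: 0.0208
gripper_force: 30.0
```

Emit:
drive_tool([
  {"tx": -0.006,"ty": -0.003,"tz": 0,"turn": 0,"hand": 1},
  {"tx": -0.012,"ty": -0.003,"tz": 0,"turn": 0,"hand": 1},
  {"tx": -0.018,"ty": -0.003,"tz": 0,"turn": 0,"hand": 1},
  {"tx": -0.018,"ty": -0.003,"tz": 0,"turn": 0,"hand": 1},
])

```text
time_s: 9.0
tcp_pos: [0.4235, -0.1101, 0.0546]
eef_rot: [-180.0, -0.9, -4.3]
contact_force: [25.8, -19.8, -24.9]
gripper_width: 0.0212
gripper_force: 29.9
```

Emit:
drive_tool([
  {"tx": 0.013,"ty": -0.005,"tz": 0,"turn": 0,"hand": 0.3},
  {"tx": 0.013,"ty": -0.005,"tz": 0,"turn": 0,"hand": 0.3},
  {"tx": 0.013,"ty": -0.005,"tz": 0,"turn": 0,"hand": 0.3},
  {"tx": 0.013,"ty": -0.005,"tz": 0,"turn": 0,"hand": 0.3},
  {"tx": 0.013,"ty": -0.005,"tz": 0.08,"turn": 0,"hand": 0.3},
  {"tx": 0.013,"ty": -0.005,"tz": 0.16,"turn": 0,"hand": 0.3},
  {"tx": 0.013,"ty": 0,"tz": 0.24,"turn": -0.1,"hand": 0.3},
  {"tx": 0.013,"ty": 0.1,"tz": 0.32,"turn": -0.2,"hand": 0.3},
  {"tx": 0.08,"ty": 0.18,"tz": 0.4,"turn": -0.3,"hand": 0.3},
  {"tx": 0.16,"ty": 0.25,"tz": 0.4,"turn": -0.4,"hand": 0.3},
])

```text
time_s: 10.0
tcp_pos: [0.4724, -0.0041, 0.2761]
eef_rot: [-179.7, -0.2, -38.2]
contact_force: [1.9, -0.9, -0.2]
gripper_width: 0.0615
gripper_force: 0.0
```

```bash
python3 - <<'E'
from h import *
print(r.get_state()['tcp_pos'],r.get_state()['eef_rot'])
a=cap('top');b=cap('side')
# vise jaw triangulation
def ray(c,uv):
    p=px2w(c,[uv],0)[0];o=np.array(c['world_from_camera'])[:3,3];d=p-o;return o,d/np.linalg.norm(d)
def tri(u,v):
    o1,d1=ray(a,u);o2,d2=ray(b,v);t=np.linalg.lstsq(np.c_[d1,-d2],o2-o1,rcond=None)[0]
    return (o1+d1*t[0]).round(3),(o2+d2*t[1]).round(3)
print(tri((270.6,244.8),(208.6,229.3)))
for n,c in(('top',a),('side',b)):
  for l in('left_knob','right_knob'):
    for d in r.trace(l,n)[:2]: print(n,l,d['score'],d['extent'])
E
```

```text
[ 0.47238578 -0.00411997  0.27606532] [-1.79733451e+02 -1.76538482e-01 -3.82066314e+01]
(array([ 0.376, -0.029,  0.102]), array([ 0.379, -0.03 ,  0.101]))
top left_knob 0.48 [191.5, 182.3, 199.5, 206.8]
top right_knob 0.45 [293.4, 193.7, 299.4, 219.3]
side left_knob 0.5 [218.1, 193.8, 256.9, 209.4]
side right_knob 0.55 [228.5, 240.7, 283.6, 259.6]
side right_knob 0.47 [219.5, 167.5, 349.0, 268.7]
```

Emit:
drive_tool([
  {"tx": 0.2,"ty": 0.075,"tz": 0,"turn": -0.61,"hand": 0.3},
  {"tx": 0.2,"ty": 0.075,"tz": 0,"turn": -0.61,"hand": 0.3},
  {"tx": 0.2,"ty": 0.075,"tz": 0,"turn": -0.61,"hand": 0.3},
  {"tx": 0.2,"ty": 0.075,"tz": 0,"turn": -0.61,"hand": 0.3},
  {"tx": 0.2,"ty": 0.075,"tz": 0,"turn": -0.61,"hand": 0.3},
  {"tx": 0.2,"ty": 0.075,"tz": 0,"turn": -0.61,"hand": 0.3},
  {"tx": 0.2,"ty": 0.075,"tz": 0,"turn": -0.61,"hand": 0.3},
  {"tx": 0.2,"ty": 0.075,"tz": 0,"turn": -0.61,"hand": 0.3},
  {"tx": 0.2,"ty": 0.075,"tz": 0,"turn": -0.61,"hand": 0.3},
])

```text
time_s: 11.2
tcp_pos: [0.592, 0.0392, 0.2718]
eef_rot: [180.0, -0.0, -92.6]
contact_force: [0.4, -0.5, -0.4]
gripper_width: 0.061
gripper_force: 0.0
```

```bash
python3 - <<'E'
from h import *
print(r.get_state()['tcp_pos'],r.get_state()['eef_rot'])
c=cap('wrist');save(c,'w3')
for l in ('flap_handle','tray_handle'):
  for d in r.trace(l,'wrist')[:2]: print(l,d['score'],d['extent'])
ch=np.array([.6638,.0368]);y=np.deg2rad(-4.4);M=np.array([[np.cos(y),-np.sin(y)],[np.sin(y),np.cos(y)]])
for p,z in(((-.069,.05),.216),((-.069,-.05),.216),((0,.05),.15),((0,-.05),.15)):
    print(p,w2px(c,[[*(ch+M@p),z]]))
E
```

```text
[0.59198888 0.03922034 0.27184319] [ 1.79958388e+02 -1.56168742e-02 -9.26420313e+01]
flap_handle 0.88 [237.8, 0.0, 279.4, 315.6]
tray_handle 0.85 [123.2, 55.6, 254.1, 269.5]
(-0.069, 0.05) [[246.96574291 263.48211738]]
(-0.069, -0.05) [[250.10502388 156.11904718]]
(0, 0.05) [[188.33530028 230.34349128]]
(0, -0.05) [[184.27625246 143.43242202]]
```

View pics/w3.png

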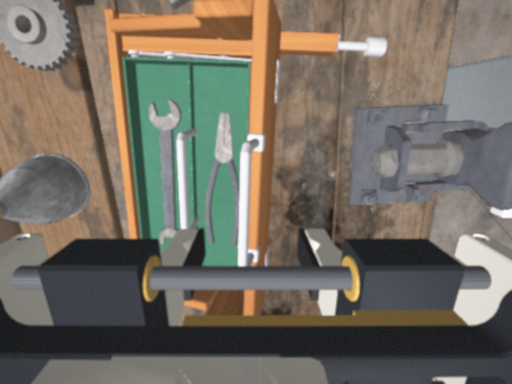

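Emit:
drive_tool([
  {"tx": 0.008,"ty": 0.005,"tz": 0,"turn": -0.02,"hand": 0.4},
  {"tx": 0.008,"ty": 0.005,"tz": -0.06,"turn": -0.02,"hand": 0.4},
  {"tx": 0.008,"ty": 0.005,"tz": -0.113,"turn": -0.02,"hand": 0.4},
  {"tx": 0.008,"ty": 0.005,"tz": -0.113,"turn": -0.02,"hand": 1},
  {"tx": 0.008,"ty": 0.005,"tz": -0.113,"turn": -0.02,"hand": 1},
  {"tx": 0.008,"ty": 0.005,"tz": -0.113,"turn": -0.02,"hand": 1},
  {"tx": 0.008,"ty": 0.005,"tz": -0.113,"turn": -0.02,"hand": 1},
  {"tx": 0.008,"ty": 0.005,"tz": -0.113,"turn": -0.02,"hand": 1},
  {"tx": 0.008,"ty": 0.005,"tz": -0.113,"turn": -0.02,"hand": 1},
  {"tx": 0.008,"ty": 0.005,"tz": -0.113,"turn": -0.02,"hand": 1},
], grip_force=20)

```text
time_s: 12.35
tcp_pos: [0.5978, 0.0431, 0.2051]
eef_rot: [-179.9, 0.0, -94.5]
contact_force: [-0.1, 0.3, 2.4]
gripper_width: 0.008
gripper_force: 20.0
```

Emit:
drive_tool([
  {"tx": -0.023,"ty": 0.0018,"tz": 0.003,"turn": 0,"hand": 1},
  {"tx": -0.0464,"ty": 0.0036,"tz": 0.0048,"turn": 0,"hand": 1},
  {"tx": -0.066,"ty": 0.005,"tz": 0.004,"turn": 0,"hand": 1},
  {"tx": -0.085,"ty": 0.0065,"tz": 0.0015,"turn": 0,"hand": 1},
  {"tx": -0.1225,"ty": 0.0094,"tz": -0.0087,"turn": 0,"hand": 1},
  {"tx": -0.1577,"ty": 0.0121,"tz": -0.025,"turn": 0,"hand": 1},
  {"tx": -0.1895,"ty": 0.0146,"tz": -0.0473,"turn": 0,"hand": 1},
  {"tx": -0.217,"ty": 0.0167,"tz": -0.0748,"turn": 0,"hand": 1},
  {"tx": -0.217,"ty": 0.0167,"tz": -0.0748,"turn": 0,"hand": 1},
])

```text
time_s: 13.25
tcp_pos: [0.4649, 0.0539, 0.1576]
eef_rot: [180.0, 0.1, -94.5]
contact_force: [4.7, 5.0, -3.6]
gripper_width: 0.0083
gripper_force: 20.0
```

Emit:
drive_tool([
  {"tx": -0.022,"ty": 0.0017,"tz": -0.032,"turn": 0,"hand": 1},
  {"tx": -0.0385,"ty": 0.003,"tz": -0.067,"turn": 0,"hand": 1},
  {"tx": -0.0485,"ty": 0.0037,"tz": -0.105,"turn": 0,"hand": 1},
  {"tx": -0.0513,"ty": 0.0039,"tz": -0.128,"turn": 0,"hand": 1},
  {"tx": -0.0513,"ty": 0.0039,"tz": -0.128,"turn": 0,"hand": 1},
])

```text
time_s: 13.75
tcp_pos: [0.4371, 0.0561, 0.0819]
eef_rot: [-179.9, 0.1, -94.5]
contact_force: [5.0, 1.9, -1.5]
gripper_width: 0.0081
gripper_force: 20.0
```

Emit:
drive_tool([
  {"tx": 0,"ty": 0,"tz": 0,"turn": 0,"hand": 0.75},
  {"tx": 0,"ty": 0,"tz": 0,"turn": 0,"hand": 0.75},
  {"tx": 0,"ty": 0,"tz": 0,"turn": 0,"hand": 0.75},
  {"tx": 0,"ty": 0,"tz": 0.05,"turn": 0,"hand": 0.75},
  {"tx": 0,"ty": 0,"tz": 0.13,"turn": 0,"hand": 0.75},
  {"tx": 0,"ty": 0,"tz": 0.21,"turn": 0,"hand": 0.5},
  {"tx": 0.08,"ty": 0,"tz": 0.25,"turn": 0,"hand": 0.4},
  {"tx": 0.16,"ty": -0.01,"tz": 0.25,"turn": 0,"hand": 0.4},
  {"tx": 0.24,"ty": -0.02,"tz": 0.25,"turn": 0,"hand": 0.4},
  {"tx": 0.32,"ty": -0.03,"tz": 0.25,"turn": 0,"hand": 0.4},
])

```text
time_s: 14.75
tcp_pos: [0.6296, 0.0368, 0.2328]
eef_rot: [180.0, 0.0, -94.5]
contact_force: [0.1, 1.4, -0.1]
gripper_width: 0.0514
gripper_force: 0.0
```

Emit:
drive_tool([
  {"tx": 0.055,"ty": -0.003,"tz": 0,"turn": 0,"hand": 0.4},
  {"tx": 0.055,"ty": -0.003,"tz": 0,"turn": 0,"hand": 0.4},
  {"tx": 0.055,"ty": -0.003,"tz": 0,"turn": 0,"hand": 0.4},
])

```text
time_s: 15.05
tcp_pos: [0.6608, 0.0351, 0.2311]
eef_rot: [179.8, -0.1, -94.6]
contact_force: [-0.5, 0.5, -0.0]
gripper_width: 0.0527
gripper_force: 0.0
```

```bash
python3 - <<'E'
from h import *
print(r.get_state()['tcp_pos'],r.get_state()['eef_rot'])
c=cap('wrist');s=cap('side')
ch=np.array([.6638,.0368]);y=np.deg2rad(-4.4);M=np.array([[np.cos(y),-np.sin(y)],[np.sin(y),np.cos(y)]])
for p,z in(((0,.055),.15),((0,-.055),.15)):
    print(p,w2px(c,[[*(ch+M@p),z]]))
i=np.vstack([c['frame'][:300],s['frame'][130:330,150:406].repeat(2,0).repeat(2,1)[:,:512]])
i=np.hstack([c['frame'],cv2.resize(s['frame'][150:300,180:380],(512,384))])
i=cv2.resize(i,(800,300));cv2.imwrite('pics/w4.png',i[...,::-1])
E
```

```text
[0.66083084 0.03512191 0.23106408] [ 1.79827847e+02 -5.17266483e-02 -9.45944551e+01]
(0, 0.055) [[248.84923282 253.14484873]]
(0, -0.055) [[248.05988743 144.52526245]]
```

View pics/w4.png

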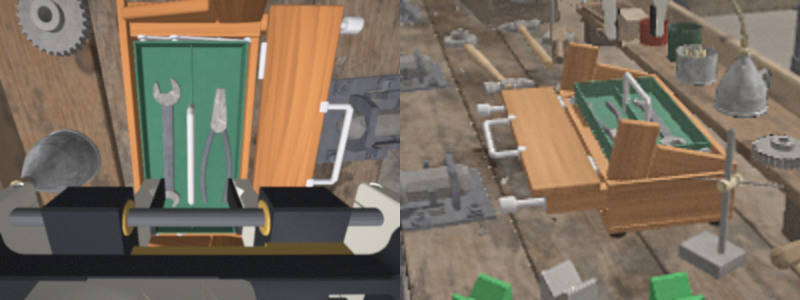

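Emit:
drive_tool([
  {"tx": 0.009,"ty": 0.003,"tz": 0,"turn": 0,"hand": 0.4},
  {"tx": 0.009,"ty": 0.003,"tz": -0.06,"turn": 0,"hand": 0.4},
  {"tx": 0.009,"ty": 0.003,"tz": -0.12,"turn": 0,"hand": 0.4},
  {"tx": 0.009,"ty": 0.003,"tz": -0.165,"turn": 0,"hand": 0.4},
  {"tx": 0.009,"ty": 0.003,"tz": -0.165,"turn": 0,"hand": 1},
  {"tx": 0.009,"ty": 0.003,"tz": -0.165,"turn": 0,"hand": 1},
  {"tx": 0.009,"ty": 0.003,"tz": -0.165,"turn": 0,"hand": 1},
  {"tx": 0.009,"ty": 0.003,"tz": -0.165,"turn": 0,"hand": 1},
  {"tx": 0.009,"ty": 0.003,"tz": -0.165,"turn": 0,"hand": 1},
  {"tx": 0.009,"ty": 0.003,"tz": -0.165,"turn": 0,"hand": 1},
], grip_force=45)

```text
time_s: 16.15
tcp_pos: [0.6671, 0.0374, 0.1345]
eef_rot: [-179.9, 0.0, -94.5]
contact_force: [0.1, 0.2, 0.0]
gripper_width: 0.0101
gripper_force: 0.0
```

```bash
python3 -c "
import numpy as np
for q in [.15,.3,.5,.7,.9,1.1,1.3,1.5,1.7,1.9,2.1,2.2,2.25]:
    dx=.1*(np.cos(.262+q)-.966);dz=.1*(np.sin(.262+q)-.259);print(q,np.round([dx*.997/.6,-dx*.0767/.6,dz/.6],4))"
```

```text
0.15 [-0.0083  0.0006  0.0236]
0.3 [-0.0199  0.0015  0.0456]
0.5 [-0.0403  0.0031  0.0719]
0.7 [-0.0655  0.005   0.0936]
0.9 [-0.0945  0.0073  0.1098]
1.1 [-0.1261  0.0097  0.1199]
1.3 [-0.1591  0.0122  0.1235]
1.5 [-0.1921  0.0148  0.1205]
1.7 [-0.2239  0.0172  0.1109]
1.9 [-0.2531  0.0195  0.0952]
2.1 [-0.2787  0.0214  0.074 ]
2.2 [-0.2898  0.0223  0.0616]
2.25 [-0.2948  0.0227  0.055 ]
```

Emit:
drive_tool([
  {"tx": 0,"ty": 0,"tz": 0,"turn": 0,"hand": 1},
  {"tx": 0,"ty": 0,"tz": 0,"turn": 0,"hand": 1},
  {"tx": -0.0083,"ty": 0.0006,"tz": 0.0236,"turn": 0,"hand": 1},
  {"tx": -0.0199,"ty": 0.0015,"tz": 0.0456,"turn": 0,"hand": 1},
  {"tx": -0.0403,"ty": 0.0031,"tz": 0.0719,"turn": 0,"hand": 1},
  {"tx": -0.0655,"ty": 0.005,"tz": 0.0936,"turn": 0,"hand": 1},
  {"tx": -0.0945,"ty": 0.0073,"tz": 0.1098,"turn": 0,"hand": 1},
  {"tx": -0.1261,"ty": 0.0097,"tz": 0.1199,"turn": 0,"hand": 1},
  {"tx": -0.1591,"ty": 0.0122,"tz": 0.1235,"turn": 0,"hand": 1},
])

```text
time_s: 17.05
tcp_pos: [0.5721, 0.0452, 0.2087]
eef_rot: [-179.8, 0.1, -94.5]
contact_force: [4.9, 2.1, -5.3]
gripper_width: 0.0077
gripper_force: 45.0
```

Emit:
drive_tool([
  {"tx": -0.033,"ty": 0.0026,"tz": -0.003,"turn": 0,"hand": 1},
  {"tx": -0.0648,"ty": 0.005,"tz": -0.0126,"turn": 0,"hand": 1},
  {"tx": -0.094,"ty": 0.0073,"tz": -0.0283,"turn": 0,"hand": 1},
  {"tx": -0.1196,"ty": 0.0092,"tz": -0.0495,"turn": 0,"hand": 1},
  {"tx": -0.1307,"ty": 0.0101,"tz": -0.0619,"turn": 0,"hand": 1},
  {"tx": -0.1357,"ty": 0.0105,"tz": -0.0685,"turn": 0,"hand": 1},
  {"tx": -0.1357,"ty": 0.0105,"tz": -0.0685,"turn": 0,"hand": 1},
])

```text
time_s: 17.75
tcp_pos: [0.4893, 0.0518, 0.166]
eef_rot: [180.0, 0.1, -94.5]
contact_force: [0.4, 5.2, -8.1]
gripper_width: 0.0076
gripper_force: 45.0
```

Emit:
drive_tool([
  {"tx": 0,"ty": 0,"tz": 0,"turn": 0,"hand": 0.5},
  {"tx": 0,"ty": 0,"tz": 0,"turn": 0,"hand": 0.5},
  {"tx": 0,"ty": 0,"tz": 0,"turn": 0,"hand": 0.5},
  {"tx": 0,"ty": 0,"tz": 0,"turn": 0,"hand": 0.5},
  {"tx": 0,"ty": 0,"tz": 0.08,"turn": 0,"hand": 0.5},
  {"tx": 0,"ty": 0,"tz": 0.17,"turn": 0,"hand": 0.2},
  {"tx": 0,"ty": -0.1,"tz": 0.17,"turn": 0,"hand": 0.0},
  {"tx": 0,"ty": -0.18,"tz": 0.17,"turn": 0,"hand": 0.0},
  {"tx": 0,"ty": -0.26,"tz": 0.17,"turn": 0,"hand": 0.0},
  {"tx": 0,"ty": -0.34,"tz": 0.17,"turn": 0,"hand": 0.0},
])

```text
time_s: 18.75
tcp_pos: [0.4896, -0.1507, 0.2693]
eef_rot: [-179.9, 0.0, -94.5]
contact_force: [1.8, 0.8, -0.2]
gripper_width: 0.0783
gripper_force: 0.0
```

Emit:
drive_tool([
  {"tx": -0.025,"ty": -0.08,"tz": 0,"turn": 0,"hand": 0.0},
  {"tx": -0.025,"ty": -0.08,"tz": 0,"turn": 0,"hand": 0.0},
  {"tx": -0.025,"ty": -0.08,"tz": 0,"turn": 0,"hand": 0.0},
  {"tx": -0.025,"ty": -0.08,"tz": 0,"turn": 0,"hand": 0.0},
])

```text
time_s: 19.15
tcp_pos: [0.475, -0.1966, 0.2687]
eef_rot: [-180.0, 0.0, -94.5]
contact_force: [0.4, -0.4, 0.1]
gripper_width: 0.088
gripper_force: 0.0
```

```bash
cat > look.py <<'E'
from h import *
import sys
s=r.get_state();print(s['tcp_pos'],s['eef_rot'],s['gripper_width'])
c=cap('wrist');f=c['frame']
for l,z in(('v_block_1',.038),('nut_1',.02)):
  for d in r.trace(l,'wrist')[:5]:
    m=d['pixels'];ys,xs=np.nonzero(m);rc=cv2.minAreaRect(np.c_[xs,ys].astype(np.float32))
    b=px2w(c,cv2.boxPoints(rc),z)[:,:2]
    print(l,round(d['score'],2),np.round(rc[0]),f[ys,xs].mean(0).round(),'ctr',b.mean(0).round(4),'sides',[(round(float(np.linalg.norm(b[i+1]-b[i])),4),round(float(np.degrees(np.arctan2(*(b[i+1]-b[i])[::-1]))),1)) for i in(0,1)])
t=cap('top')
i=np.hstack([f,cv2.resize(t['frame'][100:270,170:397],(512,384))]);cv2.imwrite('pics/%s.png'%sys.argv[1],cv2.resize(i,(800,300))[...,::-1])
E
python3 look.py w5
```

```text
[ 0.47497718 -0.19657559  0.26872745] [-1.79994654e+02  3.08878802e-03 -9.45372790e+01] 0.0880141224160606
v_block_1 0.98 [324.  44.] [236. 157. 193.] ctr [ 0.3674 -0.3521] sides [(0.0666, -145.8), (0.0445, 133.0)]
v_block_1 0.83 [248. 128.] [161. 157. 154.] ctr [ 0.475  -0.2539] sides [(0.0455, -159.2), (0.0564, 113.4)]
v_block_1 0.69 [318. 121.] [ 66. 166.  87.] ctr [ 0.3752 -0.2549] sides [(0.0582, -139.2), (0.0494, 134.4)]
nut_1 0.88 [246.  70.] [115. 115. 122.] ctr [ 0.4721 -0.3317] sides [(0.0313, -142.7), (0.0302, 133.2)]
```

View pics/w5.png

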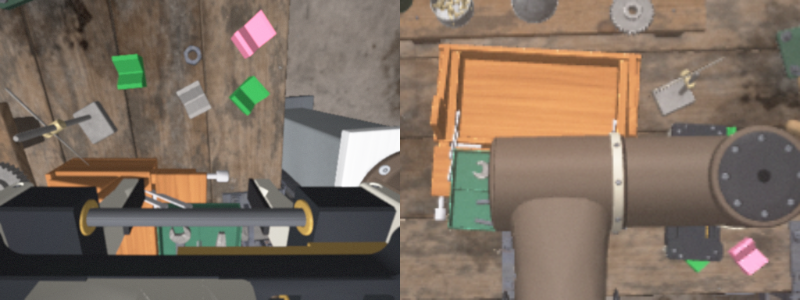

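Emit:
drive_tool([
  {"tx": -0.005,"ty": -0.08,"tz": 0,"turn": 0,"hand": 0.35},
  {"tx": -0.005,"ty": -0.16,"tz": -0.06,"turn": 0,"hand": 0.35},
  {"tx": -0.005,"ty": -0.21,"tz": -0.12,"turn": 0,"hand": 0.35},
  {"tx": -0.005,"ty": -0.21,"tz": -0.18,"turn": 0,"hand": 0.35},
  {"tx": -0.005,"ty": -0.21,"tz": -0.18,"turn": 0,"hand": 0.35},
  {"tx": -0.005,"ty": -0.21,"tz": -0.18,"turn": 0,"hand": 0.35},
])

```text
time_s: 19.95
tcp_pos: [0.4722, -0.3225, 0.1612]
eef_rot: [179.9, -0.0, -94.5]
contact_force: [-0.6, -0.2, 0.2]
gripper_width: 0.0572
gripper_force: 0.0
```

```bash
python3 - <<'E'
from h import *
s=r.get_state();print(s['tcp_pos'],s['eef_rot'],s['gripper_width'])
c=cap('wrist');f=c['frame']
d=[d for d in r.trace('nut_1','wrist')][0];m=d['pixels'].astype(np.uint8)
e=[int(v) for v in d['extent']];print(d['score'],e)
cn=max(cv2.findContours(m,0,1)[0],key=cv2.contourArea)
h=cv2.convexHull(cn).reshape(-1,2)
P=px2w(c,h,.02)[:,:2];ctr=P.mean(0)
for a in range(0,180,10):
    n=np.array([np.cos(np.deg2rad(a)),np.sin(np.deg2rad(a))]);q=P@n;print(a,round(1000*(q.max()-q.min()),1),end='; ')
print(((P.max(0)+P.min(0))/2).round(4))
y0,x0=max(0,e[1]-30),max(0,e[0]-30)
cv2.imwrite('pics/w6.png',cv2.resize(f[y0:e[3]+30,x0:e[2]+30],None,fx=4,fy=4,interpolation=cv2.INTER_CUBIC)[...,::-1])
E
```

```text
[ 0.47217641 -0.32246013  0.16115657] [ 1.79912290e+02 -2.15889974e-02 -9.44664749e+01] 0.05718673469268749
0.78 [236, 157, 263, 189]
0 31.1; 10 30.2; 20 31.4; 30 33.2; 40 34.0; 50 34.0; 60 33.1; 70 32.3; 80 33.9; 90 35.1; 100 35.6; 110 35.2; 120 33.9; 130 31.8; 140 32.1; 150 32.8; 160 32.7; 170 32.1; [ 0.4722 -0.3344]
```

View pics/w6.png

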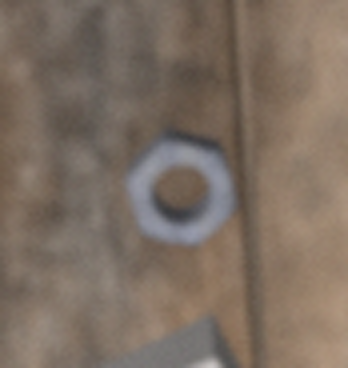

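Emit:
drive_tool([
  {"tx": 0,"ty": -0.019,"tz": -0.06,"turn": 0.161,"hand": 0.35},
  {"tx": 0,"ty": -0.019,"tz": -0.12,"turn": 0.161,"hand": 0.35},
  {"tx": 0,"ty": -0.019,"tz": -0.18,"turn": 0.161,"hand": 0.35},
  {"tx": 0,"ty": -0.019,"tz": -0.23,"turn": 0.161,"hand": 0.35},
  {"tx": 0,"ty": -0.019,"tz": -0.261,"turn": 0.161,"hand": 0.35},
  {"tx": 0,"ty": -0.019,"tz": -0.261,"turn": 0.161,"hand": 1},
  {"tx": 0,"ty": -0.019,"tz": -0.261,"turn": 0.161,"hand": 1},
  {"tx": 0,"ty": -0.019,"tz": -0.261,"turn": 0.161,"hand": 1},
  {"tx": 0,"ty": -0.019,"tz": -0.261,"turn": 0.161,"hand": 1},
  {"tx": 0,"ty": -0.019,"tz": -0.261,"turn": 0.161,"hand": 1},
], grip_force=40)

```text
time_s: 21.05
tcp_pos: [0.4729, -0.3345, 0.0059]
eef_rot: [-179.9, -0.1, -80.0]
contact_force: [-0.6, 2.8, 8.0]
gripper_width: 0.0293
gripper_force: 40.0
```

Emit:
drive_tool([
  {"tx": 0,"ty": 0,"tz": 0.05,"turn": 0,"hand": 1},
  {"tx": 0,"ty": 0,"tz": 0.12,"turn": 0,"hand": 1},
  {"tx": 0,"ty": 0,"tz": 0.2,"turn": 0.08,"hand": 1},
  {"tx": 0,"ty": 0,"tz": 0.28,"turn": 0.16,"hand": 1},
  {"tx": 0,"ty": 0.03,"tz": 0.35,"turn": 0.24,"hand": 1},
  {"tx": 0.03,"ty": 0.08,"tz": 0.42,"turn": 0.32,"hand": 1},
  {"tx": 0.06,"ty": 0.15,"tz": 0.44,"turn": 0.4,"hand": 1},
  {"tx": 0.09,"ty": 0.22,"tz": 0.44,"turn": 0.48,"hand": 1},
  {"tx": 0.12,"ty": 0.29,"tz": 0.44,"turn": 0.56,"hand": 1},
  {"tx": 0.15,"ty": 0.36,"tz": 0.44,"turn": 0.64,"hand": 1},
])

```text
time_s: 22.05
tcp_pos: [0.5621, -0.1165, 0.2693]
eef_rot: [-179.9, -0.1, -22.2]
contact_force: [1.4, -1.5, -1.5]
gripper_width: 0.0292
gripper_force: 40.0
```

Emit:
drive_tool([
  {"tx": 0.05,"ty": 0.06,"tz": 0,"turn": 0.08,"hand": 1},
  {"tx": 0.1,"ty": 0.12,"tz": 0,"turn": 0.16,"hand": 1},
  {"tx": 0.129,"ty": 0.187,"tz": 0,"turn": 0.2,"hand": 1},
  {"tx": 0.129,"ty": 0.187,"tz": 0,"turn": 0.2,"hand": 1},
  {"tx": 0.129,"ty": 0.187,"tz": 0,"turn": 0.2,"hand": 1},
])

```text
time_s: 22.55
tcp_pos: [0.6393, -0.005, 0.2681]
eef_rot: [-180.0, 0.0, -4.4]
contact_force: [0.3, -0.3, -1.0]
gripper_width: 0.0292
gripper_force: 40.0
```

Emit:
drive_tool([
  {"tx": 0,"ty": 0,"tz": -0.08,"turn": 0,"hand": 1},
  {"tx": 0,"ty": 0,"tz": -0.16,"turn": 0,"hand": 1},
  {"tx": 0,"ty": 0,"tz": -0.24,"turn": 0,"hand": 1},
  {"tx": 0,"ty": 0,"tz": -0.3,"turn": 0,"hand": 1},
  {"tx": 0,"ty": 0,"tz": -0.35,"turn": 0,"hand": 1},
  {"tx": 0,"ty": 0,"tz": -0.38,"turn": 0,"hand": 1},
  {"tx": 0,"ty": 0,"tz": -0.388,"turn": 0,"hand": 1},
  {"tx": 0,"ty": 0,"tz": -0.388,"turn": 0,"hand": 0.4},
  {"tx": 0,"ty": 0,"tz": -0.388,"turn": 0,"hand": 0.4},
  {"tx": 0,"ty": 0,"tz": -0.388,"turn": 0,"hand": 0.4},
])

```text
time_s: 23.55
tcp_pos: [0.6403, -0.0061, 0.0371]
eef_rot: [-180.0, -0.2, -4.5]
contact_force: [-0.6, -0.3, 1.0]
gripper_width: 0.0475
gripper_force: 0.0
```

Emit:
drive_tool([
  {"tx": 0,"ty": 0,"tz": 0.08,"turn": 0,"hand": 0.4},
  {"tx": 0,"ty": 0,"tz": 0.16,"turn": 0,"hand": 0.4},
  {"tx": 0,"ty": 0,"tz": 0.24,"turn": 0,"hand": 0.4},
  {"tx": 0,"ty": 0,"tz": 0.32,"turn": 0,"hand": 0.2},
  {"tx": 0,"ty": 0,"tz": 0.39,"turn": 0,"hand": 0},
  {"tx": -0.06,"ty": -0.06,"tz": 0.4,"turn": 0,"hand": 0},
  {"tx": -0.12,"ty": -0.12,"tz": 0.4,"turn": 0.05,"hand": 0},
  {"tx": -0.18,"ty": -0.18,"tz": 0.4,"turn": 0.1,"hand": 0},
  {"tx": -0.24,"ty": -0.24,"tz": 0.4,"turn": 0.2,"hand": 0},
  {"tx": -0.3,"ty": -0.3,"tz": 0.4,"turn": 0.29,"hand": 0},
])

```text
time_s: 24.55
tcp_pos: [0.4612, -0.1837, 0.2767]
eef_rot: [179.9, -0.1, 22.0]
contact_force: [1.5, -1.0, 0.6]
gripper_width: 0.0874
gripper_force: 0.0
```

Emit:
drive_tool([
  {"tx": -0.01,"ty": -0.06,"tz": -0.05,"turn": 0,"hand": 0},
  {"tx": -0.01,"ty": -0.12,"tz": -0.1,"turn": 0,"hand": 0},
  {"tx": -0.01,"ty": -0.12,"tz": -0.1,"turn": 0,"hand": 0},
  {"tx": -0.01,"ty": -0.12,"tz": -0.1,"turn": 0,"hand": 0},
])

```text
time_s: 24.95
tcp_pos: [0.4563, -0.2554, 0.2157]
eef_rot: [180.0, -0.0, 21.5]
contact_force: [0.9, 0.3, 0.8]
gripper_width: 0.0874
gripper_force: 0.0
```

```bash
python3 look.py w7
```

```text
[ 0.45627792 -0.25540554  0.21569461] [ 1.79988627e+02 -6.53838444e-04  2.15350652e+01] 0.08736833733256298
v_block_1 0.9 [227. 227.] [ 65. 168.  87.] ctr [ 0.3771 -0.251 ] sides [(0.051, -46.5), (0.0665, -139.4)]
v_block_1 0.83 [255. 162.] [158. 154. 152.] ctr [ 0.4765 -0.2532] sides [(0.0527, -68.5), (0.048, -156.8)]
v_block_1 0.83 [289. 250.] [237. 157. 192.] ctr [ 0.3756 -0.3456] sides [(0.0425, -56.0), (0.0618, -145.0)]
v_block_1 0.69 [333.  94.] [ 59. 155.  80.] ctr [ 0.5863 -0.3092] sides [(0.0475, 0.8), (0.0618, -88.4)]
v_block_1 0.16 [54. 91.] [ 74. 119.  99.] ctr [4.582e-01 2.000e-04] sides [(0.2138, 5.5), (0.1185, -69.1)]
```

View pics/w7.png

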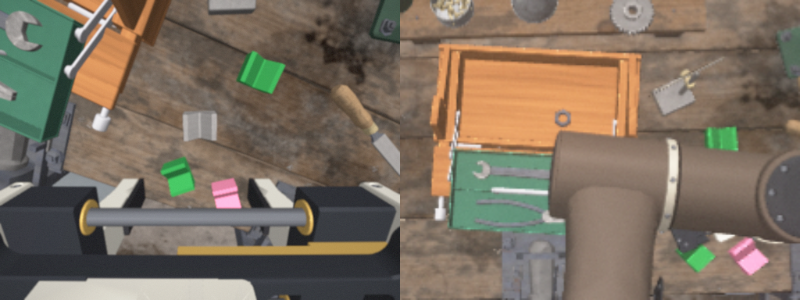

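Emit:
drive_tool([
  {"tx": 0.031,"ty": 0.003,"tz": -0.05,"turn": 0,"hand": 0},
  {"tx": 0.031,"ty": 0.003,"tz": -0.13,"turn": 0,"hand": 0},
  {"tx": 0.031,"ty": 0.003,"tz": -0.21,"turn": 0,"hand": 0},
  {"tx": 0.031,"ty": 0.003,"tz": -0.28,"turn": 0,"hand": 0},
  {"tx": 0.031,"ty": 0.003,"tz": -0.33,"turn": 0,"hand": 0},
  {"tx": 0.031,"ty": 0.003,"tz": -0.346,"turn": 0,"hand": 0},
  {"tx": 0.031,"ty": 0.003,"tz": -0.346,"turn": 0,"hand": 1},
  {"tx": 0.031,"ty": 0.003,"tz": -0.346,"turn": 0,"hand": 1},
  {"tx": 0.031,"ty": 0.003,"tz": -0.346,"turn": 0,"hand": 1},
  {"tx": 0.031,"ty": 0.003,"tz": -0.346,"turn": 0,"hand": 1},
], grip_force=50)

```text
time_s: 26.15
tcp_pos: [0.4765, -0.253, 0.0093]
eef_rot: [179.9, -0.1, 21.7]
contact_force: [-0.5, 0.0, 0.7]
gripper_width: 0.0607
gripper_force: 0.0
```

Emit:
drive_tool([
  {"tx": 0,"ty": 0,"tz": 0,"turn": 0,"hand": 1},
  {"tx": 0,"ty": 0,"tz": 0,"turn": 0,"hand": 1},
  {"tx": 0,"ty": 0,"tz": 0.05,"turn": 0,"hand": 1},
  {"tx": 0,"ty": 0,"tz": 0.12,"turn": 0,"hand": 1},
  {"tx": 0,"ty": 0,"tz": 0.2,"turn": 0,"hand": 1},
  {"tx": 0,"ty": 0,"tz": 0.28,"turn": 0,"hand": 1},
  {"tx": 0,"ty": 0,"tz": 0.36,"turn": 0,"hand": 1},
  {"tx": 0,"ty": 0.04,"tz": 0.42,"turn": -0.05,"hand": 1},
  {"tx": 0.04,"ty": 0.1,"tz": 0.43,"turn": -0.1,"hand": 1},
  {"tx": 0.08,"ty": 0.16,"tz": 0.43,"turn": -0.15,"hand": 1},
])

```text
time_s: 27.15
tcp_pos: [0.5234, -0.1559, 0.2677]
eef_rot: [-180.0, -0.2, 7.9]
contact_force: [1.3, 0.5, -6.0]
gripper_width: 0.0547
gripper_force: 49.9
```

Emit:
drive_tool([
  {"tx": 0.05,"ty": 0.06,"tz": 0,"turn": -0.05,"hand": 1},
  {"tx": 0.09,"ty": 0.12,"tz": 0,"turn": -0.1,"hand": 1},
  {"tx": 0.13,"ty": 0.18,"tz": 0,"turn": -0.14,"hand": 1},
  {"tx": 0.17,"ty": 0.24,"tz": 0,"turn": -0.14,"hand": 1},
  {"tx": 0.21,"ty": 0.3,"tz": 0,"turn": -0.14,"hand": 1},
  {"tx": 0.25,"ty": 0.35,"tz": 0,"turn": -0.14,"hand": 1},
  {"tx": 0.271,"ty": 0.395,"tz": 0,"turn": -0.14,"hand": 1},
  {"tx": 0.271,"ty": 0.395,"tz": 0,"turn": -0.14,"hand": 1},
  {"tx": 0.271,"ty": 0.395,"tz": 0,"turn": -0.14,"hand": 1},
])

```text
time_s: 28.05
tcp_pos: [0.6851, 0.0809, 0.2638]
eef_rot: [180.0, 0.2, -4.4]
contact_force: [-0.7, -0.3, -5.2]
gripper_width: 0.0547
gripper_force: 49.9
```

Emit:
drive_tool([
  {"tx": 0,"ty": 0,"tz": -0.08,"turn": 0,"hand": 1},
  {"tx": 0,"ty": 0,"tz": -0.16,"turn": 0,"hand": 1},
  {"tx": 0,"ty": 0,"tz": -0.24,"turn": 0,"hand": 1},
  {"tx": 0,"ty": 0,"tz": -0.3,"turn": 0,"hand": 1},
  {"tx": 0,"ty": 0,"tz": -0.35,"turn": 0,"hand": 1},
  {"tx": 0,"ty": 0,"tz": -0.375,"turn": 0,"hand": 1},
  {"tx": 0,"ty": 0,"tz": -0.384,"turn": 0,"hand": 1},
  {"tx": 0,"ty": 0,"tz": -0.384,"turn": 0,"hand": 1},
])

```text
time_s: 28.85
tcp_pos: [0.6862, 0.0798, 0.0357]
eef_rot: [180.0, -0.0, -4.5]
contact_force: [0.2, 1.0, -4.3]
gripper_width: 0.0545
gripper_force: 49.9
```

Emit:
drive_tool([
  {"tx": 0,"ty": 0,"tz": -0.004,"turn": 0,"hand": 0.2},
  {"tx": 0,"ty": 0,"tz": -0.004,"turn": 0,"hand": 0.2},
  {"tx": 0,"ty": 0,"tz": -0.004,"turn": 0,"hand": 0.2},
  {"tx": 0,"ty": 0,"tz": 0.08,"turn": 0,"hand": 0.2},
  {"tx": 0,"ty": 0,"tz": 0.16,"turn": 0,"hand": 0.2},
  {"tx": 0,"ty": 0,"tz": 0.24,"turn": 0,"hand": 0.2},
  {"tx": 0,"ty": 0,"tz": 0.32,"turn": -0.05,"hand": 0.3},
  {"tx": 0,"ty": 0,"tz": 0.38,"turn": -0.14,"hand": 0.4},
  {"tx": -0.05,"ty": 0,"tz": 0.4,"turn": -0.23,"hand": 0.4},
  {"tx": -0.1,"ty": -0.01,"tz": 0.4,"turn": -0.32,"hand": 0.4},
])

```text
time_s: 29.85
tcp_pos: [0.6268, 0.0748, 0.2791]
eef_rot: [-179.7, -0.2, -33.6]
contact_force: [-0.8, 0.4, 0.0]
gripper_width: 0.0526
gripper_force: 0.0
```

Emit:
drive_tool([
  {"tx": -0.08,"ty": -0.02,"tz": 0,"turn": -0.09,"hand": 0.4},
  {"tx": -0.16,"ty": -0.03,"tz": 0,"turn": -0.18,"hand": 0.4},
  {"tx": -0.225,"ty": -0.037,"tz": 0,"turn": -0.27,"hand": 0.4},
  {"tx": -0.225,"ty": -0.037,"tz": 0,"turn": -0.36,"hand": 0.4},
  {"tx": -0.225,"ty": -0.037,"tz": 0,"turn": -0.45,"hand": 0.4},
  {"tx": -0.225,"ty": -0.037,"tz": 0,"turn": -0.54,"hand": 0.4},
  {"tx": -0.225,"ty": -0.037,"tz": 0,"turn": -0.63,"hand": 0.4},
  {"tx": -0.225,"ty": -0.037,"tz": 0,"turn": -0.68,"hand": 0.4},
  {"tx": -0.225,"ty": -0.037,"tz": 0,"turn": -0.68,"hand": 0.4},
  {"tx": -0.225,"ty": -0.037,"tz": 0,"turn": -0.68,"hand": 0.4},
])

```text
time_s: 30.85
tcp_pos: [0.4911, 0.052, 0.2761]
eef_rot: [-179.9, 0.0, -94.3]
contact_force: [0.8, 0.3, -1.1]
gripper_width: 0.0524
gripper_force: 0.0
```

```bash
python3 - <<'E'
from h import *
s=r.get_state();print(s['tcp_pos'],s['eef_rot'])
c=cap('wrist');t=cap('top')
ch=np.array([.6638,.0368]);y=np.deg2rad(-4.4);M=np.array([[np.cos(y),-np.sin(y)],[np.sin(y),np.cos(y)]])
for p in((-.178,.055),(-.178,-.055)): print(w2px(c,[[*(ch+M@p),.181]]))
i=np.hstack([c['frame'],cv2.resize(t['frame'][100:270,170:397],(512,384))]);cv2.imwrite('pics/w8.png',cv2.resize(i,(800,300))[...,::-1])
E
```

```text
[0.49105156 0.0520181  0.2760818 ] [-1.79921574e+02  4.22002817e-02 -9.42898570e+01]
[[255.95166923 243.01120355]]
[[256.78935108 138.35958983]]
```

View pics/w8.png

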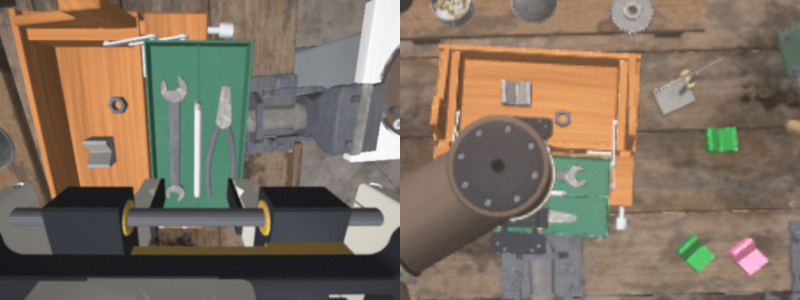

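Emit:
drive_tool([
  {"tx": -0.002,"ty": 0.001,"tz": -0.06,"turn": 0,"hand": 0.4},
  {"tx": -0.002,"ty": 0.001,"tz": -0.12,"turn": 0,"hand": 0.4},
  {"tx": -0.002,"ty": 0.001,"tz": -0.182,"turn": 0,"hand": 0.4},
  {"tx": -0.002,"ty": 0.001,"tz": -0.182,"turn": 0,"hand": 1},
  {"tx": -0.002,"ty": 0.001,"tz": -0.182,"turn": 0,"hand": 1},
  {"tx": -0.002,"ty": 0.001,"tz": -0.182,"turn": 0,"hand": 1},
  {"tx": -0.002,"ty": 0.001,"tz": -0.182,"turn": 0,"hand": 1},
  {"tx": -0.002,"ty": 0.001,"tz": -0.182,"turn": 0,"hand": 1},
  {"tx": -0.002,"ty": 0.001,"tz": -0.182,"turn": 0,"hand": 1},
  {"tx": -0.002,"ty": 0.001,"tz": -0.182,"turn": 0,"hand": 1},
])

```text
time_s: 31.95
tcp_pos: [0.4894, 0.0527, 0.1668]
eef_rot: [180.0, 0.0, -94.4]
contact_force: [-4.5, 2.2, 6.0]
gripper_width: 0.0074
gripper_force: 50.0
```

```bash
python3 -c "
import numpy as np
f=lambda q:np.array([.1*(np.cos(.262+q)-.966),.1*(np.sin(.262+q)-.259)])
for q in [2.1,1.9,1.7,1.5,1.3,1.1,.9,.7,.5,.3,.15,.05,0]:
    d=f(q)-f(2.26);print(q,np.round([d[0]*.997/.6,-d[0]*.0767/.6,d[1]/.6],4), np.round(((f(q)-f(1.1))*[.997,1]/.6),4))"
```

```text
2.1 [ 0.0171 -0.0013  0.0204] [-0.1526 -0.0459]
1.9 [ 0.0427 -0.0033  0.0416] [-0.1271 -0.0247]
1.7 [ 0.0719 -0.0055  0.0573] [-0.0978 -0.009 ]
1.5 [ 0.1037 -0.008   0.0668] [-0.066   0.0006]
1.3 [ 0.1367 -0.0105  0.0699] [-0.033   0.0036]
1.1 [ 0.1697 -0.0131  0.0663] [0. 0.]
0.9 [ 0.2013 -0.0155  0.0561] [ 0.0316 -0.0101]
0.7 [ 0.2303 -0.0177  0.0399] [ 0.0606 -0.0263]
0.5 [ 0.2555 -0.0197  0.0183] [ 0.0858 -0.048 ]
0.3 [ 0.2759 -0.0212 -0.008 ] [ 0.1062 -0.0742]
0.15 [ 0.2875 -0.0221 -0.03  ] [ 0.1178 -0.0963]
0.05 [ 0.2934 -0.0226 -0.0456] [ 0.1237 -0.1119]
0 [ 0.2958 -0.0228 -0.0536] [ 0.1261 -0.1199]
```

Emit:
drive_tool([
  {"tx": 0.0171,"ty": -0.0013,"tz": 0.0204,"turn": 0,"hand": 1},
  {"tx": 0.0427,"ty": -0.0033,"tz": 0.0416,"turn": 0,"hand": 1},
  {"tx": 0.0719,"ty": -0.0055,"tz": 0.0573,"turn": 0,"hand": 1},
  {"tx": 0.1037,"ty": -0.008,"tz": 0.0668,"turn": 0,"hand": 1},
  {"tx": 0.1367,"ty": -0.0105,"tz": 0.0699,"turn": 0,"hand": 1},
  {"tx": 0.1697,"ty": -0.0131,"tz": 0.0663,"turn": 0,"hand": 1},
  {"tx": 0.1697,"ty": -0.0131,"tz": 0.0663,"turn": 0,"hand": 1},
])

```text
time_s: 32.65
tcp_pos: [0.5948, 0.0442, 0.2066]
eef_rot: [-179.8, -0.0, -94.4]
contact_force: [3.5, -2.4, 3.6]
gripper_width: 0.0078
gripper_force: 50.0
```

Emit:
drive_tool([
  {"tx": 0.0316,"ty": -0.0024,"tz": -0.0101,"turn": 0,"hand": 1},
  {"tx": 0.0606,"ty": -0.0047,"tz": -0.0263,"turn": 0,"hand": 1},
  {"tx": 0.0858,"ty": -0.0066,"tz": -0.048,"turn": 0,"hand": 1},
  {"tx": 0.1062,"ty": -0.0082,"tz": -0.0742,"turn": 0,"hand": 1},
  {"tx": 0.1178,"ty": -0.009,"tz": -0.0963,"turn": 0,"hand": 1},
  {"tx": 0.1237,"ty": -0.0095,"tz": -0.1119,"turn": 0,"hand": 1},
  {"tx": 0.1261,"ty": -0.0097,"tz": -0.1199,"turn": 0,"hand": 1},
  {"tx": 0.1261,"ty": -0.0097,"tz": -0.1199,"turn": 0,"hand": 1},
])

```text
time_s: 33.45
tcp_pos: [0.6673, 0.0383, 0.1353]
eef_rot: [-180.0, -0.1, -94.4]
contact_force: [-2.7, -3.2, 7.8]
gripper_width: 0.0075
gripper_force: 50.0
```

Emit:
drive_tool([
  {"tx": 0,"ty": 0,"tz": 0,"turn": 0,"hand": 0.4},
  {"tx": 0,"ty": 0,"tz": 0,"turn": 0,"hand": 0.4},
  {"tx": 0,"ty": 0,"tz": 0,"turn": 0,"hand": 0.4},
  {"tx": 0,"ty": 0,"tz": 0,"turn": 0,"hand": 0.4},
  {"tx": 0,"ty": 0,"tz": 0.06,"turn": 0,"hand": 0.4},
  {"tx": 0,"ty": 0,"tz": 0.14,"turn": 0,"hand": 0.4},
  {"tx": 0,"ty": 0,"tz": 0.22,"turn": 0,"hand": 0.4},
  {"tx": -0.08,"ty": 0,"tz": 0.22,"turn": 0,"hand": 0.4},
  {"tx": -0.16,"ty": 0,"tz": 0.22,"turn": 0,"hand": 0.4},
  {"tx": -0.2,"ty": 0.0,"tz": 0.22,"turn": 0,"hand": 0.4},
])

```text
time_s: 34.45
tcp_pos: [0.5444, 0.0387, 0.2664]
eef_rot: [-180.0, 0.1, -94.5]
contact_force: [-0.0, 0.7, 0.7]
gripper_width: 0.0526
gripper_force: 0.0
```

```bash
python3 - <<'E'
from h import *
c=cap('wrist');t=cap('side')
i=np.hstack([c['frame'],cv2.resize(t['frame'][150:320,170:397],(512,384))]);cv2.imwrite('pics/w9.png',cv2.resize(i,(800,300))[...,::-1])
E
```

```text
(no output)
```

View pics/w9.png

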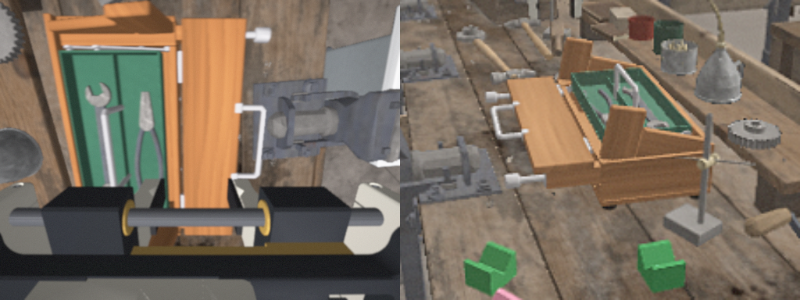

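The tray is home with the pliers and spanner in it. The flap lies level on both bars, the gauge is standing, and no grey or dark part is left on the bench.

```bash
python3 -c "
from plant import r
print(r.close_job())"
```

```text
the job is handed in; nothing more can be done
None
```

I handed the job in at about 35 s of the 210 s allowed; no verdict came back. The last pictures show both bars out, the flap level on them, the tray home with pliers and spanner in it, and the gauge standing, and before the tray went back the one grey V-block and one hex nut I found lay in the compartment.

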